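# Draw the long shoehorn out of the valet box

### The job

In the wooden valet box a long shoehorn and a long clothes brush lie side by side on upturned pegs, and the opening in the box's top is shorter than they are. Lift the shoehorn off its pegs, tilt it and draw it out end first through the opening, and finish while holding it still in the gripper, all of it well clear above the top of the box and touching nothing else. Leave the brush on its pegs and everything else where it stands.

Things in the scene. Friction and masses are not known exactly. Their poses are not given: they have to be found in the camera images.
- box: Fixed pale-wood box, 252 mm along its x, 482 mm along its y, 150 mm tall; origin: centre of its underside, on the work surface; z up. Floor 8 mm, walls 6 mm, top board 6 mm thick (lower face at 144 mm). Inside, shoehorn and brush lie along box y across two rails, one at about box x = -42 mm, the other at about +42 mm (which is which varies). Below the rails the box is empty.
- opening (a point): Centre of the box's only opening, at the upper face of the top board, 150 mm above the work surface; axes as the box. A rectangle 200 mm along box x, 220 mm along box y.
- rail_a (a point): Middle of the upper face of one cross rail inside the box, at box y = +80 mm, 100 mm above the work surface. It runs along box x, 10 mm wide, 12 mm high. Either side of each tool an upturned round steel peg, 6 mm thick, rises 8 mm above the rail; the two pegs of a pair are 30 mm apart between their axes.
- rail_b (a point): The same for the other cross rail, at box y = -45 mm.
- shoehorn_mid (a point): Middle of the long shoehorn: dark wood, 320 mm long, about 90 g; y along it to the handle's end (towards box +y), z up as it lies, 110 mm above the work surface. Handle: bar from y = -60 to +160 mm, 16 mm wide (x), 20 mm high (z), this point at half height. Blade: y = -60 to -160 mm, flat, 36 mm wide, 4 to 6 mm thick, at half height. It balances about y = +25 mm.
- shoehorn_top (a point): Centre of the end face of the shoehorn's handle, 160 mm along +y from its middle.
- shoehorn_tip (a point): Centre of the end of the shoehorn's blade, 160 mm along -y from its middle.
- brush_mid (a point): Middle of the long clothes brush, dark wood, 320 mm long, axes as for the shoehorn, lying at the same height: same 16 x 20 mm handle on the +y side, and from 60 to 160 mm on the -y side a block 56 mm wide and 36 mm high with black bristles underneath. To be left alone.
- tin_on_box: Flat round polish tin, 70 mm across, 24 mm high, on the top board near the box's +y end; origin at the centre of its underside.
- tin_right: Flat round polish tin, 82 mm across, 28 mm high, on the work surface right of the box; origin at the centre of its underside.
- spray: White bottle, 48 mm across, 150 mm tall, left of the box; origin at the centre of its underside.
- cream: Small glass jar, 54 mm across, 55 mm tall, left of the box; origin at the centre of its underside.
- shoe_tree: Cedar shoe tree, about 255 x 70 x 48 mm, lying right of the box; origin under its middle.
- hanger: Wooden coat hanger with a steel hook, about 390 mm wide, lying flat left of the box; origin under its middle.
There are look-alikes about, which are no part of the job. Leave any turquoise look-alike of the tin_on_box alone. What is shaped like the tin_right but pink is not meant.

How it is judged:
By the outcome, as a careful person would: the job done as asked, in the order asked, and still so for the second after the job is handed in, while the arm keeps its last pose, push and grip.
It also fails if it takes over 40 s, if anything falls off the work surface, if the arm or the gripper's body presses on something with over 40 N, if the wrist force passes 120 N, or if a joint passes its speed limit or range.

### The arm

A 6-joint arm with a two-finger parallel gripper is mounted at the origin on the work surface. World frame = base frame: x ahead of the robot, y to its left, z up, the work surface at z = 0. Lengths are in m, angles in degrees, forces in N, time in s.
With the tool pointing down it reaches from about 0.4 to 0.825 m from the base axis. Payload 7 kg.
Tool frame: the origin (TCP) lies midway between the tips of the shut fingers; the grasp point (between the pads) lies 19 mm behind it; z points along the fingers, y is the line along which they close (so a half turn about z gives the same grasp; the last joint's range is limited). The gripper opens to 88 mm and grips with 3 to 60 N. Pads are 19 mm wide; open, the fingers measure 130 mm over their backs; the gripper's body (78 mm by 193 mm) begins 47 mm behind the grasp point.
Start: joints at [86.522, 20.546, 0.682, 0, -70.136, -16.507], TCP at [0.231, 0.634, 0.189] pointing down, gripper open.
Joint ranges: [-176.03, 176.03], [-82.01, 121.73], [-58.28, 71.71], [-173.87, 95.51], [-174.79, -0.11], [-173.66, 173.66]. Speed limits (degrees/s): [136.94, 136.94, 172.46, 180, 180, 180].

### API

Orientations are given as a 3x3 rotation matrix whose columns are the frame's x, y, z axes.
In Python, from rig import robot gives the robot as it stands. Calls block until the motion is done:
- robot.goto(position, orientation): joint-space move of the TCP to a pose.
- robot.servo_line(position, ori=None, speed=0.15): straight line of the TCP; ori=None keeps the orientation; speed is the mean speed in m/s.
- robot.movej(angles): joint-space move.
- robot.move_gripper(opening): opening from 0.0 (shut) to 1.0 (fully open); the grip force is fixed at half the most; returns when the fingers have stopped.
- robot.dwell(seconds).
- robot.ik(position, orientation): joint angles nearest the present ones, or None.
- robot.grab_frame(name): name is "scene" or "top" or "wrist"; returns (picture, depth): 480x640x3 uint8, red, green, blue; 480x640 float32, m along the optical axis (not along the pixel's ray), 0 where there is no reading.
- robot.camera_info(name): a dict with "vfov" (degrees; the focal length in pixels is half the picture's height over the tangent of half this angle, whatever the lens; pixels are square), "cx", "cy" (the principal point, pixels), "view" (4x4, takes a point from world to camera coordinates); the wrist camera has in their place "T_tool_cam" (4x4, takes a point from camera to tool coordinates, whose origin is the TCP and whose axes are the flange's). Camera axes: x right, y down, z forward; pixel columns grow to the right and rows downward; lengths in m; the calibration is good to about 2 mm. A picture is of the moment at which its call begins: read the wrist's pose just before it. camera_info takes no time and is no camera call.
A pose or a line that the arm cannot do raises robot.Unreachable and nothing moves.
- robot.job_done(): hands the job in; it is judged then, once.
Readings, each from a call of its own:
- robot.read_t(): time.
- robot.read_qpos(): joint angles.
- robot.read_qvel(): joint speeds.
- robot.read_effort(): joint torques, N m.
- robot.read_position(): TCP position.
- robot.read_tcp_rot(): TCP orientation.
- robot.read_force(): force on the tool from outside, world axes, zero at the start.
- robot.read_ft_torque(): the same for the moment, N m.
- robot.read_grip_width(): opening from 0.0 (shut) to 1.0 (fully open).
- robot.read_finger_force(): force on a finger pad.
Only numpy, scipy, OpenCV 4.12 (cv2) and the standard library are available. Lean on these libraries where they do the work, as an engineer would, in place of code of your own. Each camera call takes 0.05 s, during which the arm holds its last target. There are 200 camera calls.

## Working session

There is one attempt and no reset: what is moved stays moved. The work goes in short steps, each a Python script; the robot and the scene stay as the last script left them, time stands still between calls to the robot, and variables do not carry over. Pictures are saved under pics/ and viewed, at most 10 in all, crops included, and the job is handed in when it is done.

```bash
mkdir -p pics
python3 - <<'E'
from rig import robot
import cv2,numpy as np
print(robot.read_t())
for n in ("scene","top"):
    p,d=robot.grab_frame(n); cv2.imwrite(f"pics/{n}0.png",p[:,:,::-1]); np.save(f"pics/{n}0.npy",d)
    i=robot.camera_info(n); print(n,i["vfov"],i["cx"],i["cy"]); print(np.round(i["view"],4))
i=robot.camera_info("wrist");print(i)
E
```

```text
0.0
scene 44.17577269091695 325.3608766520743 245.09016701264454
[[-0.7891  0.6143  0.0048  0.4055]
 [ 0.507   0.6557 -0.5594 -0.1794]
 [-0.3468 -0.439  -0.8289  1.9943]
 [ 0.      0.      0.      1.    ]]
top 51.14738980062032 330.5739464992561 233.03520783615832
[[ 0.0159 -0.9999 -0.0039 -0.0084]
 [-0.9969 -0.0155 -0.0768  0.5233]
 [ 0.0767  0.0051 -0.997   1.8224]
 [ 0.      0.      0.      1.    ]]
{'vfov': 62.04838613531763, 'cx': 313.50554415677885, 'cy': 238.42663899667482, 'T_tool_cam': array([[-1.64956577e-04, -9.64537210e-01, -2.63946855e-01,
         7.09881630e-02],
       [ 9.99999984e-01, -1.41067517e-04, -1.09460312e-04,
         7.22128786e-04],
       [ 6.83442165e-05, -2.63946869e-01,  9.64537218e-01,
        -1.95765382e-01],
       [ 0.00000000e+00,  0.00000000e+00,  0.00000000e+00,
         1.00000000e+00]])}
```

View pics/scene0.png

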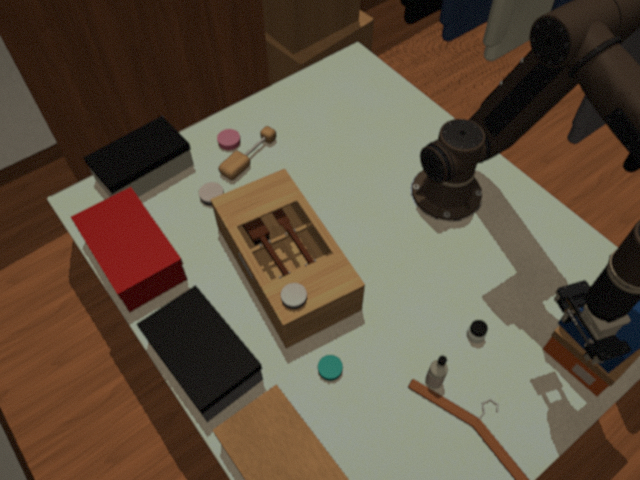

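View pics/top0.png

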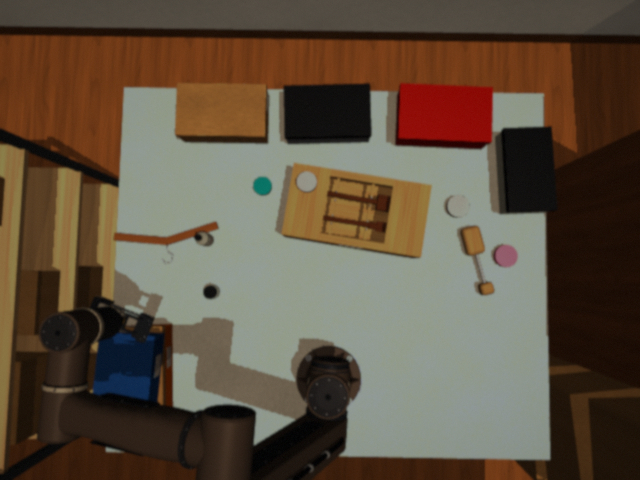

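The scene view shows the box at about (288,255), with two dark tools inside. The pale tin on it is at (293,294) and the turquoise look-alike, on the table, at (330,367). In the top view the box is at (357,211), the tin on it at (306,181), and the tools run along rows ~192 and ~222. Next I'll measure the box and enlarge the crop.

```bash
cat > h.py <<'E'
import numpy as np,cv2
from rig import robot
def cam(n):
    i=robot.camera_info(n); f=240/np.tan(np.radians(i["vfov"]/2))
    if n=="wrist":
        T=np.eye(4);T[:3,:3]=robot.read_tcp_rot();T[:3,3]=robot.read_position()
        C=T@i["T_tool_cam"]
    else: C=np.linalg.inv(i["view"])
    return f,i["cx"],i["cy"],C
def onplane(c,uv,z):
    f,cx,cy,C=c; uv=np.atleast_2d(uv).astype(float)
    r=np.c_[(uv[:,0]-cx)/f,(uv[:,1]-cy)/f,np.ones(len(uv))]@C[:3,:3].T
    return C[:3,3]+r*((z-C[2,3])/r[:,2])[:,None]
def cloud(c,d):
    f,cx,cy,C=c; v,u=np.mgrid[:480,:640]
    P=np.stack([(u-cx)/f*d,(v-cy)/f*d,d],-1)
    return P@C[:3,:3].T+C[:3,3]
E
python3 - <<'E'
from h import *
c=cam("top");d=np.load("pics/top0.npy");P=cloud(c,d);im=cv2.imread("pics/top0.png")
box=np.zeros((480,640),bool);box[155:265,275:440]=1
m=box&(abs(P[...,2]-.15)<.012)
print("z top",np.median(P[...,2][m]),m.sum())
cs=cv2.findContours(m.astype(np.uint8),cv2.RETR_EXTERNAL,cv2.CHAIN_APPROX_NONE)[0]
k=max(cs,key=cv2.contourArea)
w=onplane(c,k[:,0],.15)[:,:2]
r=cv2.minAreaRect((w*1000).astype(np.float32));print("box top rect mm",r)
hsv=cv2.cvtColor(im,cv2.COLOR_BGR2HSV)
t=box&(P[...,2]>.165);v,u=np.nonzero(t);print("tin",u.mean(),v.mean(),onplane(c,[u.mean(),v.mean()],.174),P[t].mean(0))
# opening hole
h=(~m)&box; kk=cv2.convexHull(k);hm=np.zeros((480,640),np.uint8);cv2.fillPoly(hm,[kk],1)
h=((~m)&(hm>0)&(P[...,2]<.14)).astype(np.uint8);h=cv2.morphologyEx(h,cv2.MORPH_OPEN,np.ones((5,5)))
q=max(cv2.findContours(h,0,2)[0],key=cv2.contourArea)
print("opening",cv2.minAreaRect((onplane(c,q[:,0],.15)[:,:2]*1000).astype(np.float32)))
cv2.imwrite("pics/crop1.png",cv2.resize(im[155:265,275:440],None,fx=4.8,fy=4.8,interpolation=cv2.INTER_CUBIC))
E
```

```text
z top 0.1492831752461825 6242
box top rect mm ((594.7510986328125, -87.74295043945312), (481.730712890625, 252.7588653564453), 81.48710632324219)
tin 315.6208651399491 187.13486005089058 [[0.66677948 0.05225638 0.174     ]] [0.63344289 0.06844843 0.46045281]
opening ((594.9130249023438, -87.63414001464844), (219.0803680419922, 198.9075469970703), 81.40702819824219)
```

View pics/crop1.png

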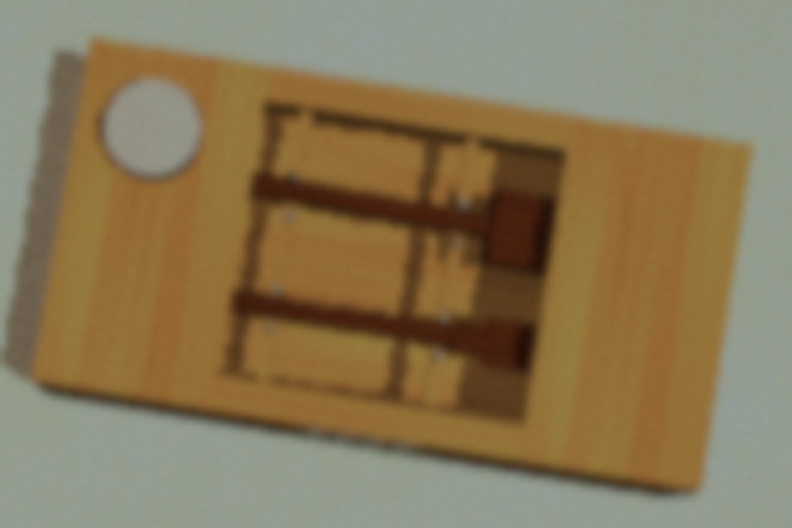

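The box measures 482 x 253 mm with its top at z = 0.149, so it matches the given sizes. There are two candidate tools:
- Upper, crop (380,210): its block at (520,232) is about 56 mm wide and high, so this is the brush.
- Lower, crop (380,325): its flat blade at (505,345) is about 36 mm wide, so this is the shoehorn, at box x ≈ -42.

The tin is at the left, so box +y points to image left. Next I'll take a close wrist look.

```bash
cat >> h.py <<'E'
a=np.radians(81.45); BO=np.array([.5948,-.0877,0]); BY=np.array([np.cos(a),np.sin(a),0]); BX=np.array([np.sin(a),-np.cos(a),0]); Z=np.array([0,0,1.])
B=np.c_[BX,BY,Z]
def b2w(p): return BO+B@np.asarray(p,float)
def w2b(p): return (np.asarray(p)-BO)@B
def ori(th,sg=1):
    """tool along -z, tilted by th deg about box x so that a held +y end rises; sg: tool x = sg*box y"""
    t=np.radians(th); d=BY*np.cos(t)+Z*np.sin(t); z=BY*np.sin(t)-Z*np.cos(t)
    x=sg*d; return np.c_[x,np.cross(z,x),z]
E
python3 - <<'E'
from h import *
p=robot.read_position();up=[p[0],p[1],.36]
for sg in(1,-1):
  for q in [(0,0,.29,0),(-.042,.05,.1,0),(-.042,0,.15,20),(-.042,0,.2,40),(-.042,0,.4,45),(-.042,0,.4,60)]:
    print(sg,q,None if (j:=robot.ik(b2w(q[:3]),ori(q[3],sg))) is None else np.round(j,0))
robot.servo_line(up,speed=.25)
for sg in (1,-1):
    if robot.ik(b2w((0,0,.29)),ori(0,sg)) is not None:
        try: robot.goto(b2w((0,0,.29)),ori(0,sg));break
        except robot.Unreachable as e: print(e)
robot.dwell(.3)
c=cam("wrist");p,d=robot.grab_frame("wrist");cv2.imwrite("pics/w1.png",p[:,:,::-1]);np.save("pics/w1.npy",d);np.savez("pics/w1c",C=c[3],k=c[:3])
print(sg,robot.read_t(),robot.read_position(),robot.read_qpos())
E
```

```text
1 (0, 0, 0.29, 0) [ 10.  11.   0.   0. -80. 161.]
1 (-0.042, 0.05, 0.1, 0) [ 17.  14. -21.   0. -55. 155.]
1 (-0.042, 0, 0.15, 20) None
1 (-0.042, 0, 0.2, 40) [ -20.   19.    2.  -39.  -84. -160.]
1 (-0.042, 0, 0.4, 45) [ -24.   14.   19.  -45. -105. -173.]
1 (-0.042, 0, 0.4, 60) [ -32.   19.   19.  -58. -111. -168.]
-1 (0, 0, 0.29, 0) [ 10.  11.   0.   0. -80. -19.]
-1 (-0.042, 0.05, 0.1, 0) [ 17.  14. -21.   0. -55. -25.]
-1 (-0.042, 0, 0.15, 20) [ -5.  14.  -8. -22. -68.   4.]
-1 (-0.042, 0, 0.2, 40) [-20.  19.   2. -39. -84.  20.]
-1 (-0.042, 0, 0.4, 45) [ -24.   14.   19.  -45. -105.    7.]
-1 (-0.042, 0, 0.4, 60) [ -32.   19.   19.  -58. -111.   12.]
1 4.1417 [ 0.59485739 -0.08746764  0.28997293] [ 1.02382470e+01  1.09157481e+01  4.76143097e-01  8.22125215e-04
 -7.95617075e+01  1.61230784e+02]
```

View pics/w1.png

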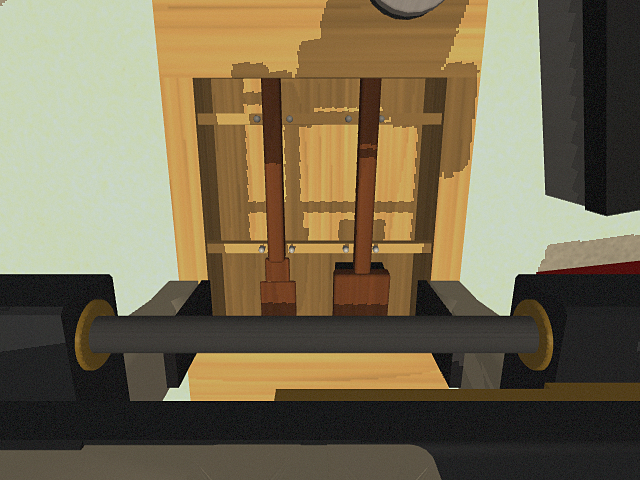

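The wrist view shows the shoehorn on the left: handle at columns 263–283, neck from row 260, blade from row ~281 at columns 260–296. The brush block is at (361,290), and the pegs sit at rows ~119 and ~248. Now the measurement.

Run:
```python
from h import *
z=np.load("pics/w1c.npz");c=(*z["k"],z["C"]);im=cv2.imread("pics/w1.png");P=cloud(c,np.load("pics/w1.npy"))
Q=(P-BO)@B*1000
hsv=cv2.cvtColor(im,cv2.COLOR_BGR2HSV)
m=((hsv[...,0]<11)|(hsv[...,0]>170))&(hsv[...,1]>110)&(hsv[...,2]<150)
for r in list(range(82,260,16))+list(range(254,316,4)):
    cols=np.nonzero(m[r,245:310])[0]+245
    if len(cols)<4: print(r,cols);continue
    u0,u1=cols[0],cols[-1]+1; zt=.12 if r<272 else .113
    e=(np.vstack([onplane(c,(u,r),zt) for u in(u0,u1)])-BO)@B*1000
    print(r,u0,u1,np.round(e[:,:2],1).tolist(),"depth z",np.round(np.median(Q[r,u0+4:u1-4,2]),1))
# board edges via opening at z=.15, pegs by gray bright
s=(abs(Q[...,2]-150)<4)
for r in (150,200): 
    cc=np.nonzero(s[r])[0]; print("board x",r,np.round(Q[r,cc][[0,-1],0],1),np.round([Q[r,cc[cc<260].max(),0],Q[r,cc[cc>300].min(),0]],1))
print("+y lip",np.round(Q[np.nonzero(s[:200,320])[0].max(),320],1))
for uv in[(257,119),(290,119),(262,248),(292,248)]: print("peg",uv,np.round((onplane(c,uv,.108)-BO)@B*1000,1))
```

```text
82 263 278 [[-43.4, 109.6], [-30.6, 109.6]] depth z 120.0
98 262 281 [[-44.7, 96.6], [-28.3, 96.6]] depth z 120.1
114 267 281 [[-40.8, 83.4], [-28.5, 83.4]] depth z 120.0
130 267 282 [[-41.2, 69.8], [-27.9, 69.8]] depth z 120.0
146 264 282 [[-44.3, 56.0], [-28.2, 56.0]] depth z 119.8
162 265 282 [[-43.9, 42.0], [-28.5, 42.0]] depth z 120.1
178 265 283 [[-44.3, 27.6], [-27.9, 27.6]] depth z 120.0
194 266 284 [[-43.9, 12.9], [-27.3, 12.9]] depth z 120.2
210 267 278 [[-43.4, -2.1], [-33.2, -2.1]] depth z 120.2
226 267 285 [[-43.9, -17.5], [-26.9, -17.5]] depth z 119.9
242 268 285 [[-43.4, -33.1], [-27.2, -33.1]] depth z 120.3
258 266 289 [[-45.8, -49.1], [-23.7, -49.1]] depth z 119.6
254 268 282 [[-43.8, -45.1], [-30.3, -45.1]] depth z 120.0
258 266 289 [[-45.8, -49.1], [-23.7, -49.1]] depth z 119.6
262 265 288 [[-46.9, -53.2], [-24.7, -53.2]] depth z 113.0
266 267 289 [[-45.1, -57.3], [-23.8, -57.3]] depth z 113.0
270 266 289 [[-46.2, -61.4], [-23.9, -61.4]] depth z 113.0
274 266 289 [[-47.2, -68.1], [-24.4, -68.1]] depth z 112.8
278 [285 286 288]
282 262 295 [[-51.5, -76.6], [-18.5, -76.6]] depth z 111.9
286 261 296 [[-52.6, -80.9], [-17.6, -80.9]] depth z 112.1
290 265 284 [[-48.8, -85.2], [-29.7, -85.2]] depth z 111.9
294 261 296 [[-52.9, -89.5], [-17.7, -89.5]] depth z 112.1
298 261 296 [[-53.1, -93.9], [-17.7, -93.9]] depth z 111.9
302 261 293 [[-53.2, -98.3], [-20.8, -98.3]] depth z 112.5
306 265 296 [[-49.3, -102.7], [-17.8, -102.7]] depth z 111.9
310 262 296 [[-52.5, -107.1], [-17.9, -107.1]] depth z 112.1
314 262 295 [[-52.7, -111.6], [-19.0, -111.6]] depth z 111.9
board x 150 [-121.5  130.5] [-95.3 104.5]
board x 200 [-121.4  130.4] [-95.3 104.7]
+y lip [  5.  110.2 149.1]
peg (257, 119) [[-51.3  79.4 108. ]]
peg (290, 119) [[-21.4  79.4 108. ]]
peg (262, 248) [[-50.9 -42.7 108. ]]
peg (292, 248) [[-21.3 -42.7 108. ]]
```

Run:
```python
from h import *
robot.goto(b2w((0,0,.29)),ori(0,-1));robot.dwell(.3)
c=cam("wrist");im,d=robot.grab_frame("wrist");im=im[:,:,::-1].copy();cv2.imwrite("pics/w2.png",im)
Q=(cloud(c,d)-BO)@B*1000
print(robot.read_t(),"tcp",w2b(robot.read_position()))
s=(abs(Q[...,2]-150)<4)
h=(abs(Q[...,2]-120)<2.5)&(abs(Q[...,0])<100)
for y in (0,30,-60,60,90):
    sel=h&(abs(Q[...,1]-y)<3); x=Q[...,0][sel]; x=x[x<0]
    b=Q[...,0][s&(abs(Q[...,1]-y)<3)]
    print(y,"handle x",np.percentile(x,[1,50,99]) if len(x) else None,"board",[(np.min(k),np.max(k)) for k in(b[b<0],b[b>0]) if len(k)])
sy=s&(abs(Q[...,0])<15); k=Q[...,1][sy];print("lips y",k[k<0].max() if (k<0).any() else 0,k[k>0].min() if (k>0).any() else 0)
bl=(abs(Q[...,2]-112.5)<1.2)&(abs(Q[...,0]+38)<25)&(Q[...,1]<-30)
k=Q[bl];print("neck/blade y range",np.percentile(k[:,1],[1,99]), "wide start",k[abs(k[:,0]+38)>12][:,1].max())
```

```text
7.1417 tcp [1.22371281e-05 1.16945363e-05 2.90000040e-01]
0 handle x [-44.53933873 -36.81335354 -29.47613816] board [(np.float64(-121.36787757015993), np.float64(-95.03107177582129)), (np.float64(104.17621719748557), np.float64(130.58714331761115))]
30 handle x [-44.54511495 -36.82934757 -29.26644557] board [(np.float64(-121.17976940519792), np.float64(-94.7987118169106)), (np.float64(104.169540825591), np.float64(130.63010923219872))]
-60 handle x None board [(np.float64(-121.61614099157175), np.float64(-94.72517562530207)), (np.float64(104.26673898334558), np.float64(131.452840167311))]
60 handle x [-44.39393463 -37.35339799 -29.81787138] board [(np.float64(-120.83837057681498), np.float64(-95.2367104720272)), (np.float64(104.3119477242099), np.float64(130.82223336015343))]
90 handle x [-45.37625993 -37.15061804 -30.30964244] board []
lips y -109.71754564046574 131.66220542087098
neck/blade y range [-113.13249572  -54.18368319] wide start -52.42590784954003
```

View pics/w2.png

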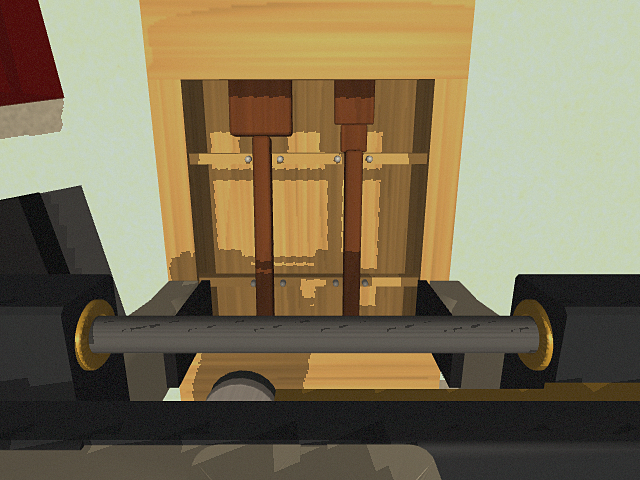

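The wrist views from both directions agree. The box centre lies 4.6 mm further along box x than the top camera said, and the opening lips in y match at ±110. In this second view the shoehorn is on the right, at column ~353, with its blade at (355,100). That puts it at box x = -41.4 with its middle at y ≈ +7. Now I'll grip it and lift.

```bash
cat >> h.py <<'E'
BO=BO+.0046*BX
SX=-.0414
def pose(y,z,th):
    """TCP pose when the tool's centreline at the grasp is at box (SX,y,z), grasp 4 mm above it"""
    R=ori(th,-1); return b2w((SX,y/1e3,z/1e3))+.015*R[:,2],R
E
python3 - <<'E'
from h import *
W=[(50,110,0),(50,122,0),(-20,122,0),(-20,136,15),(-20,150,30),(-10,185,45),(60,290,45),(60,420,45)]
for w in W: print(w,None if (j:=robot.ik(*pose(*w))) is None else np.round(j))
robot.move_gripper(.5)
p,R=pose(50,215,0);robot.goto(p,R)
p,R=pose(50,110,0);robot.servo_line(p,R,speed=.08)
print("before",robot.read_t(),robot.read_force(),w2b(robot.read_position()))
robot.move_gripper(0)
print("grip",robot.read_t(),robot.read_grip_width()*88,robot.read_finger_force(),robot.read_force(),robot.read_ft_torque())
E
```

```text
(50, 110, 0) [ 16.  15. -20.   0. -54. -25.]
(50, 122, 0) [ 16.  14. -20.   0. -56. -25.]
(-20, 122, 0) [  9.  14. -20.   0. -56. -18.]
(-20, 136, 15) [ -2.  15. -11. -17. -63.   1.]
(-20, 150, 30) [-14.  19.  -4. -31. -73.  16.]
(-10, 185, 45) [-23.  23.   2. -43. -85.  25.]
(60, 290, 45) [-17.  15.   6. -44. -89.  12.]
(60, 420, 45) [ -17.   11.   17.  -45. -100.    2.]
before 10.0167 [ 0.31512048 -0.08972256  0.80083127] [-0.04100324  0.0501433   0.09556742]
grip 10.8917 0.35627204432613313 0.0 [-0.27878169  0.44557412  0.12289004] [ 0.06254308 -0.09671599  0.01325692]
```

Run:
```python
from h import *
robot.dwell(.2);print(robot.read_grip_width(),robot.read_finger_force(),w2b(robot.read_position()))
c=cam("wrist");im,d=robot.grab_frame("wrist");im2,_=robot.grab_frame("scene")
a=im[:,:,::-1];b=cv2.resize(im2[150:350,190:390,::-1],(480,480),interpolation=cv2.INTER_CUBIC)
cv2.imwrite("pics/w3.png",cv2.resize(np.hstack([a,b]),(800,343),interpolation=cv2.INTER_AREA))
```

```text
0.0089262540575119 0.0 [-0.04142425  0.04999432  0.09498439]
```

View pics/w3.png

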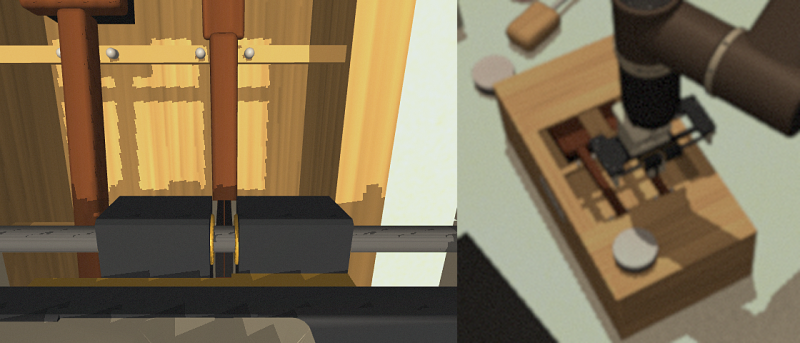

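The left half shows the finger blocks either side of the handle, with a gap at (225,235) about as wide as the handle. The opening and pad-force readings say shut on nothing, so the two disagree. I'll lift 12 mm and check with camera depth.

```bash
cat >> h.py <<'E'
def look(name,tag):
    c=cam("wrist");im,d=robot.grab_frame("wrist");cv2.imwrite(f"pics/{name}.png",im[:,:,::-1])
    Q=(cloud(c,d)-BO)@B*1000
    s=(abs(Q[...,0]+41.4)<5)&(Q[...,2]>90)&(Q[...,2]<142)
    for y in(-100,-80,-40,-20,0,20):
        k=Q[s&(abs(Q[...,1]-y)<3)]
        if len(k)>5: print(tag,y,"z",np.round(np.median(k[:,2]),1),"x",np.round(np.median(k[:,0]),1))
E
python3 - <<'E'
from h import *
look("w4","before");p,R=pose(50,122,0);robot.servo_line(p,R,speed=.03);robot.dwell(.3);look("w5","after")
print(robot.read_t(),robot.read_force(),robot.read_ft_torque(),robot.read_grip_width(),robot.read_finger_force(),w2b(robot.read_position()))
E
```

```text
before -40 z 120.2 x -41.3
before -20 z 120.2 x -41.5
before 0 z 120.1 x -41.3
before 20 z 120.0 x -41.3
after -40 z 120.1 x -41.5
after -20 z 120.1 x -41.5
after 0 z 120.1 x -41.0
after 20 z 120.1 x -41.5
12.1417 [-0.02911055  0.1480974   0.23521051] [ 0.10415522 -0.08424366  0.01124066] 0.007623939407468058 0.0 [-0.0414756   0.04999472  0.10684513]
```

Run:
```python
import cv2,numpy as np
a=[cv2.resize(cv2.imread(f"pics/w{i}.png")[220:410,210:410],None,fx=2,fy=2,interpolation=cv2.INTER_CUBIC) for i in(4,5)]
cv2.imwrite("pics/c45.png",np.clip(np.hstack(a)*1.5,0,255).astype(np.uint8))
```

```text
(no output)
```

View pics/c45.png

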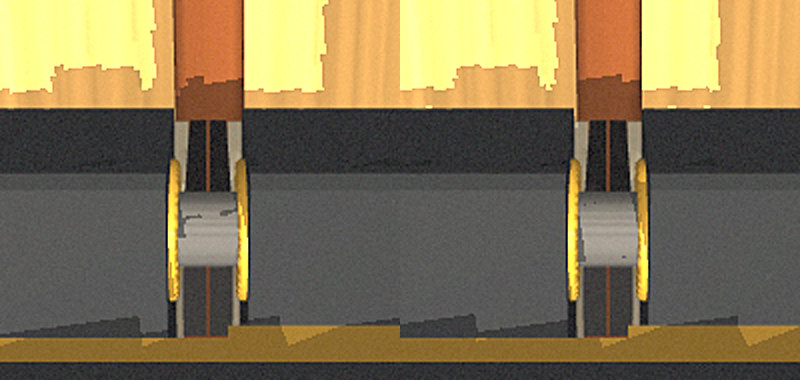

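The crop shows the pads shut to a slit at (207,150), with the brown handle seen through the slit below them. The fingertips closed above the handle, although the TCP reads z = 0.095. I'll raise the arm and measure the real fingertip with the scene camera.

Run:
```python
from h import *
p,R=pose(50,290,0);robot.servo_line(p,R,speed=.2);robot.dwell(.2)
tcp=robot.read_position();print(robot.read_t(),tcp,np.round(robot.read_tcp_rot(),3).tolist(),np.round(robot.read_qpos(),2))
c=cam("scene");im,d=robot.grab_frame("scene");P=cloud(c,d)
i=robot.camera_info("scene");q=i["view"]@np.r_[tcp,1];uv=(c[0]*q[0]/q[2]+c[1],c[0]*q[1]/q[2]+c[2]);print("tcp px",uv)
near=(np.linalg.norm(P[...,:2]-tcp[:2],axis=2)<.03)&(P[...,2]>.17)
for lo in range(170,400,10):
    s=near&(abs(P[...,2]-lo/1e3-.005)<.005)
    if s.sum(): print(lo,s.sum(),np.round(P[s].mean(0),3))
u,v=map(int,uv);cr=im[v-75:v+75,u-75:u+75,::-1].copy()
cv2.drawMarker(cr,(75,75),(0,255,0),cv2.MARKER_CROSS,6)
cv2.imwrite("pics/s2.png",cv2.resize(cr,(600,600),interpolation=cv2.INTER_CUBIC))
```

```text
13.3333 [ 0.56538883 -0.03283691  0.27381198] [[-0.149, -0.989, -0.002], [-0.989, 0.149, -0.0], [0.001, 0.002, -1.0]] [ 1.646e+01  7.860e+00 -5.270e+00 -1.000e-02 -7.698e+01 -2.501e+01]
tcp px (np.float64(303.1825866633055), np.float64(219.95399732812004))
300 1 [ 0.565 -0.024  0.309]
310 22 [ 0.568 -0.025  0.316]
320 27 [ 0.57  -0.023  0.325]
330 29 [ 0.568 -0.021  0.334]
340 8 [ 0.561 -0.019  0.344]
350 2 [ 0.554 -0.017  0.353]
370 2 [ 0.564 -0.013  0.379]
380 3 [ 0.564 -0.015  0.388]
390 16 [ 0.569 -0.01   0.396]
```

View pics/s2.png

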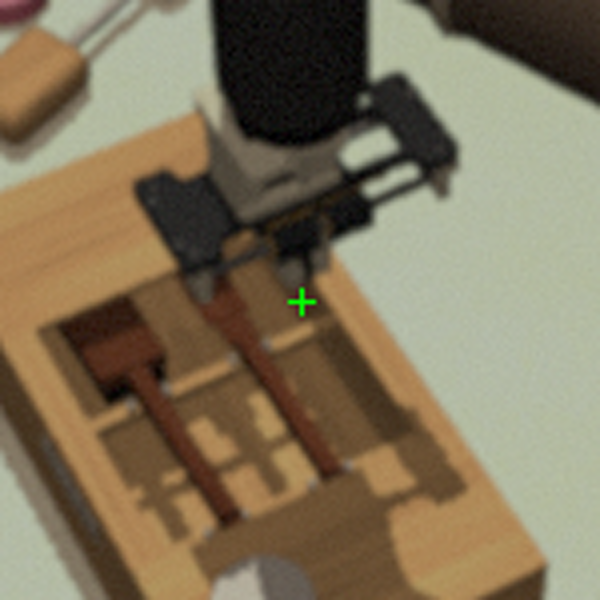

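The green cross marks where the calibration puts the TCP. The steel fingertips at crop (300,275) end about 25–30 mm higher, so the fingers look shorter than stated. Going deeper means I also need the real height of the body, so I'll profile the gripper by depth, shut and part open.

Run:
```python
from h import *
def prof(tag):
    tcp=robot.read_position();c=cam("scene");im,d=robot.grab_frame("scene")
    cv2.imwrite(f"pics/s_{tag}.png",im[:,:,::-1])
    D=((cloud(c,d)-tcp)@B)*1000   # box axes rel. TCP
    print(tag,"tcp z",tcp[2])
    for x in range(-112,112,8):
        s=(D[...,0]>=x)&(D[...,0]<x+8)&(abs(D[...,1])<75)&(D[...,2]>-90)&(D[...,2]<150)
        k=D[s]
        if len(k): 
            o=k[np.argsort(k[:,2])][:3]; print(x,len(k),"low z",np.round(o[:,2]).tolist(),"y",np.round(o[:,1]).tolist())
prof("shut");robot.move_gripper(.5);prof("half")
print(robot.read_t(),robot.read_grip_width())
# calibration check of scene camera: board top and handle heights
```

```text
shut tcp z 0.27404448147589894
-104 2 low z [145.0, 146.0] y [-6.0, -22.0]
-96 80 low z [117.0, 125.0, 129.0] y [37.0, 39.0, 40.0]
-88 111 low z [103.0, 105.0, 106.0] y [36.0, 39.0, 41.0]
-80 94 low z [106.0, 110.0, 111.0] y [34.0, 18.0, 34.0]
-72 103 low z [113.0, 115.0, 115.0] y [-26.0, -24.0, 32.0]
-64 49 low z [114.0, 115.0, 116.0] y [29.0, 32.0, -25.0]
-56 36 low z [115.0, 115.0, 116.0] y [32.0, 30.0, 32.0]
-48 25 low z [115.0, 116.0, 118.0] y [31.0, 24.0, 34.0]
-40 34 low z [108.0, 115.0, 116.0] y [39.0, 41.0, 35.0]
-32 46 low z [109.0, 110.0, 114.0] y [40.0, 39.0, 39.0]
-24 43 low z [44.0, 103.0, 110.0] y [10.0, 37.0, 36.0]
-16 73 low z [38.0, 41.0, 42.0] y [7.0, 9.0, 8.0]
-8 67 low z [39.0, 43.0, 44.0] y [11.0, 7.0, 10.0]
0 54 low z [39.0, 42.0, 42.0] y [10.0, 9.0, 9.0]
8 69 low z [39.0, 42.0, 42.0] y [7.0, -2.0, 8.0]
16 43 low z [46.0, 46.0, 59.0] y [4.0, -7.0, 12.0]
24 50 low z [108.0, 108.0, 110.0] y [40.0, 38.0, 38.0]
32 47 low z [101.0, 101.0, 104.0] y [2.0, 9.0, 9.0]
40 23 low z [116.0, 117.0, 117.0] y [28.0, 33.0, 32.0]
48 66 low z [118.0, 118.0, 119.0] y [25.0, 32.0, 
[... 1116 characters left out ...]
, 114.0] y [30.0, 29.0, 25.0]
8 22 low z [117.0, 117.0, 119.0] y [32.0, 33.0, 31.0]
16 32 low z [40.0, 44.0, 51.0] y [11.0, 11.0, 9.0]
24 55 low z [37.0, 40.0, 45.0] y [9.0, 9.0, 12.0]
32 69 low z [32.0, 42.0, 43.0] y [6.0, 9.0, 2.0]
40 46 low z [67.0, 107.0, 110.0] y [13.0, 38.0, 40.0]
48 108 low z [100.0, 103.0, 104.0] y [8.0, 14.0, 34.0]
56 64 low z [111.0, 112.0, 115.0] y [32.0, 30.0, 31.0]
64 80 low z [116.0, 117.0, 118.0] y [31.0, 29.0, 34.0]
72 87 low z [115.0, 116.0, 119.0] y [29.0, 33.0, 29.0]
80 114 low z [103.0, 104.0, 104.0] y [-11.0, 38.0, 1.0]
88 110 low z [106.0, 109.0, 113.0] y [13.0, 30.0, 36.0]
96 19 low z [136.0, 137.0, 138.0] y [-21.0, 28.0, 2.0]
14.375 0.4998796278720441
```

Depth shows the fingertips at TCP+38 mm (should be 0) and the body's underside at TCP+103 mm (should be +66). So the real tool sits about 36 mm further back along its axis than the reported TCP, laterally centred and with the right proportions. I'll correct by 36 mm along tool z and grip again.

```bash
cat >> h.py <<'E'
OFF=.036
def pose(y,z,th):
    R=ori(th,-1); return b2w((SX,y/1e3,z/1e3))+(.015+OFF)*R[:,2],R
E
python3 - <<'E'
from h import *
W=[(50,110,0),(50,122,0),(-20,122,0),(-20,136,15),(-20,150,30),(-10,185,45),(60,290,45),(60,420,45)]
for w in W: print(w,None if (j:=robot.ik(*pose(*w))) is None else np.round(j))
for z,v in((150,.15),(125,.06),(115,.04),(110,.03)):
    p,R=pose(50,z,0);robot.servo_line(p,R,speed=v);f=robot.read_force()
    print(z,np.round(f,2))
    if np.linalg.norm(f)>6: raise SystemExit("contact")
robot.move_gripper(0)
print("grip",robot.read_t(),robot.read_grip_width()*88,robot.read_finger_force(),robot.read_force(),robot.read_ft_torque())
if robot.read_grip_width()*88>10:
    p,R=pose(50,122,0);robot.servo_line(p,R,speed=.03);robot.dwell(.2);look("w6","lifted")
    print(robot.read_t(),robot.read_force(),robot.read_ft_torque(),robot.read_grip_width()*88,robot.read_finger_force())
E
```

```text
(50, 110, 0) [ 16.  17. -23.   0. -50. -25.]
(50, 122, 0) [ 16.  17. -22.   0. -51. -25.]
(-20, 122, 0) [  9.  16. -22.   0. -51. -18.]
(-20, 136, 15) [ -1.  17. -14. -17. -59.   2.]
(-20, 150, 30) [-12.  20.  -6. -32. -69.  17.]
(-10, 185, 45) [-21.  23.  -0. -44. -82.  25.]
(60, 290, 45) [-15.  15.   3. -45. -85.  13.]
(60, 420, 45) [-15.  11.  14. -45. -96.   2.]
150 [ 0.36 -0.22 -0.42]
125 [ 0.06 -0.98  0.61]
115 [ 0.08 -0.1  -0.39]
110 [-0.09  0.34  1.05]
grip 17.5583 16.241081623335564 29.98938113451004 [-0.15654999  1.59323311  0.35991713] [ 0.10517197 -0.01559061 -0.02558644]
lifted -40 z 131.8 x -41.4
lifted -20 z 131.9 x -41.5
lifted 0 z 131.8 x -41.5
lifted 20 z 131.9 x -41.2
18.3583 [-0.12661834  0.12876639 -0.75278924] [ 0.05368867 -0.07460576  0.04423507] 15.976971019919299 29.988699853420258
```

The shoehorn is gripped: 16 mm wide, 30 N, lifted 12 mm and level. Next I shift it towards -y, tilt it and draw it out, watching the force.

Run:
```python
from h import *
for w,v in(((15,122,0),.08),((-20,122,0),.07),((-20,136,15),.03),((-20,150,30),.03),((-15,168,38),.04),((-10,185,45),.04),((25,238,45),.08),((60,290,45),.08),((60,420,45),.12)):
    p,R=pose(*w);robot.servo_line(p,R,speed=v);f=robot.read_force()
    print(w,round(robot.read_t(),2),np.round(f,2),round(robot.read_grip_width()*88,1))
    if np.linalg.norm(f)>5: raise SystemExit("contact")
robot.dwell(.4)
im,_=robot.grab_frame("scene");im2,_=robot.grab_frame("top")
cv2.imwrite("pics/end.png",np.hstack([cv2.resize(im[100:360,160:420,::-1],(400,400)),cv2.resize(im2[120:280,260:420,::-1],(400,400))]))
print(robot.read_t(),np.abs(robot.read_qvel()).max())
```

```text
(15, 122, 0) 18.94 [ 0.63  0.39 -0.51] 15.7
(-20, 122, 0) 19.59 [-1.02  0.   -0.88] 15.7
(-20, 136, 15) 20.43 [ 0.16 -0.08 -0.89] 15.9
(-20, 150, 30) 21.33 [-0.62 -0.45 -0.31] 15.9
(-15, 168, 38) 22.1 [-0.37  1.21 -0.74] 15.7
(-10, 185, 45) 22.83 [-0.25 -0.82 -0.5 ] 15.9
(25, 238, 45) 23.77 [ 0.06 -0.44 -0.69] 15.7
(60, 290, 45) 24.71 [-0.57  0.06 -0.7 ] 16.0
(60, 420, 45) 25.94 [ 0.1   0.89 -1.82] 16.0
26.4417 0.14076317588314857
```

View pics/end.png

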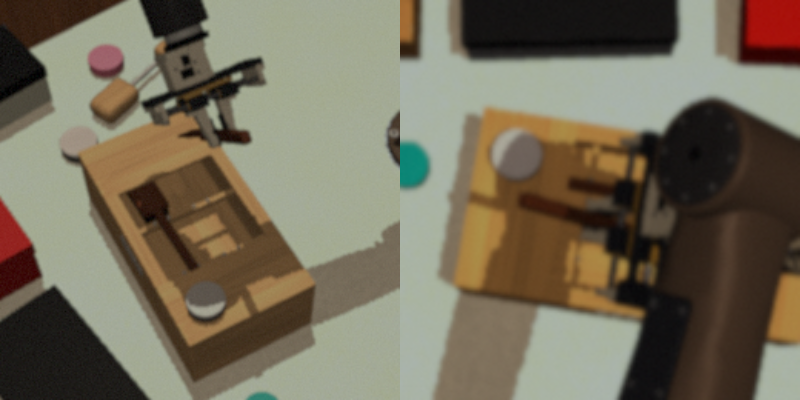

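The shoehorn is held in the gripper, handle end at (235,135) in the left half, high above the box. The brush at (165,225) is still on its pegs and the tin at (207,300) has not moved. Handing in.

```bash
python3 -c "
from rig import robot
print(robot.read_finger_force(),robot.read_t());print(robot.job_done())"
```

```text
29.988529980182648 26.4417
the job is handed in; nothing more can be done
None
```

I drew the shoehorn out handle first and handed the job in at 26.4 s, with it held still about 125 mm clear above the box; the last pictures showed the brush on its pegs and the tin on the box in place.

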